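# Open a sensor buoy and scrap its dead battery pack

## Task

Lift the loose lid off the yellow buoy's canister by its black knob and set it down gently, knob up and wholly on the blue mat. Then take the dead red battery pack out of the canister and post it through the sprung orange flap on top of the grey scrap box, holding the flap open as you let go so that the pack falls inside and the flap springs shut again. Leave the good green pack standing in the canister, and do not disturb anything else on the bench.

Things in the scene. Friction and masses are not known exactly. Their poses are not given: they have to be found in the camera images.
- buoy: Yellow round float, 220 mm across and 70 mm high, fixed to the bench, around an upright grey pipe canister (140 mm outside, 132 mm inside, rim 105 mm and inner floor 30 mm above the bench). Origin: centre of the underside; z up; the two packs stand inside about 30 mm from the middle, one toward +y and the other toward -y of this frame (which is which varies).
- lid_knob (a point): Grip point on the axis of the lid's black knob, 24 mm above the lid's upper face. The knob is a head 32 mm across and 26 mm high (from 12 to 38 mm above the lid's upper face) on a stem 20 mm across. The lid, white, 148 mm across, 6 mm thick, about 220 g, lies loose on the canister's rim, a plug under it (120 mm across, 8 mm deep) hanging in the mouth. This point is 38 mm above the plug's underside, on which the lid stands when set on a flat surface. z is the lid's axis, up.
- dud_center (a point): Centre of the dead battery pack: red upright block with a black band, 20 mm (its x) by 36 mm (its y) by 62 mm tall (z, up), about 110 g, standing loose on the canister's inner floor under the lid, its top 13 mm below the rim. Its x is nearly along the buoy's x, up to 0.15 rad off.
- good_center (a point): Centre of the good battery pack: the same, but green; stands beside the dead one, about 24 mm of free space between them along the buoy's y. It must stay standing where it is.
- mat: Flat blue square mat, 200 by 200 mm and 3 mm thick, fixed to the bench. Origin: centre of its underside; z up, x and y along its edges.
- scrapbox: Grey scrap box fixed to the bench, 170 mm (its x) by 110 mm (its y) and 150 mm high, hollow, walls 5 mm. In its top is a slot 124 mm (x) by 74 mm (y), filled by the flap. Origin: centre of the underside; z up. The flap's steel hinge is at the -x end of the slot and its free edge at the +x end.
- slot (a point): Centre of the slot, at the level of the box's top, 150 mm above the bench; its axes are those of the scrap box.
- flap (a joint): Opening of the orange flap (120 by 70 by 4 mm), hinged along the slot's -x end, 62 mm from the slot's centre; swings down into the box. 0 is shut (level), grows as it is pushed down, stops at 1.4 rad. Its spring always shuts it (about 0.15 N m shut, 0.22 N m at 1.2 rad), is too strong for the pack's weight to open, and clamps the pack against the slot unless the flap is kept pushed down while the pack is let go, for instance by the gripper finger on the hinge side.
- bottle: Bystander: bottle 56 mm across, 150 mm tall. Origin: centre of the underside.
- spool: Bystander: copper-coloured wire spool 60 mm across, 50 mm tall. Origin: centre of the underside.
- jar: Bystander: jar with a yellow cap, 60 mm across, 65 mm tall. Origin: centre of the underside.
- tape: Bystander: roll of black tape lying flat, 68 mm across, 24 mm tall. Origin: centre of the underside.
Mind the look-alikes: they are no part of the job. There is more than one size of the scrapbox; the one meant has the size given above.

How it is judged:
On the way, in this order (a step that is already met when the one before it is completed fails the run):
1. the lid lies flat, knob up, wholly on the blue mat, let go (x of lid_knob in the frame of mat between -0.028 and 0.028 m and y of lid_knob in the frame of mat between -0.028 and 0.028 m and z of lid_knob in the frame of mat between 0.036 and 0.046 m and angle between lid_knob's own z axis and vertical below 0.08 rad and contact force between lid and the fingers below 0.1 N), for 0.3 s.
2. the red pack has gone through the flap into the scrap box (x of dud_center in the frame of scrapbox between -0.075 and 0.075 m and y of dud_center in the frame of scrapbox between -0.055 and 0.055 m and z of dud_center in the frame of scrapbox between 0 and 0.06 m), for 0.2 s.
At the end, for the whole second after the job is handed in: Lid flat (0.08 rad), knob up, centred on the mat within 28 mm along each edge; red pack at rest in the scrap box, centre below 60 mm; flap shut (under 0.12 rad); green pack upright (0.3 rad) within 20 mm of its start; bottle, spool, jar and tape within 30 mm of theirs; all released (all of step 2 and x of lid_knob in the frame of mat between -0.028 and 0.028 m and y of lid_knob in the frame of mat between -0.028 and 0.028 m and z of lid_knob in the frame of mat between 0.036 and 0.046 m and angle between lid_knob's own z axis and vertical below 0.08 rad and value of joint flap below 0.12 rad and distance of good_center from where it was at the start of the episode below 0.02 m and angle between good_center's own z axis and vertical below 0.3 rad and linear speed of each of lid, dud below 0.02 m/s and distance of each of bottle, spool, jar, tape from where it was at the start of the episode below 0.03 m); the robot touches nothing.
It fails at once if the lid is dropped or thrown (faster than 0.5 m/s out of the fingers) (linear speed of lid above 0.5 m/s and contact force between lid and the fingers below 0.1 N).
It fails at once if the good green pack is knocked over or moved more than 20 mm (not (distance of good_center from where it was at the start of the episode below 0.02 m and angle between good_center's own z axis and vertical below 0.3 rad)).
It fails at once if the bottle, spool, jar or tape is moved more than 30 mm or knocked over (distance of any of bottle, spool, jar, tape from where it was at the start of the episode above 0.03 m or angle between any of bottle, spool, jar, tape's own z axis and vertical above 0.5 rad).
It also fails if it takes over 72 s, if anything falls off the work surface, if the arm or the gripper's body presses on something with over 40 N, if the wrist force passes 120 N, or if a joint passes its speed limit or range.

## Robot

A 6-joint arm with a two-finger parallel gripper is mounted at the origin on the work surface. World frame = base frame: x ahead of the robot, y to its left, z up, the work surface at z = 0. Lengths are in m, angles in rad, forces in N, time in s.
With the tool pointing down it reaches from about 0.25 to 0.775 m from the base axis. Payload 4 kg.
Tool frame: the origin (TCP) lies at the centre of the arm's flange, where the gripper is bolted on; the fingertips stand 199 mm ahead of it and the grasp point (between the pads) lies 180 mm ahead of it (robot.tcp_to_tips is the distance from the TCP to the fingertips, in m); z points along the fingers, y is the line along which they close (so a half turn about z gives the same grasp; the last joint's range is limited). The gripper opens to 94 mm and grips with 3 to 60 N. Pads are 16 mm wide; open, the fingers measure 119 mm over their backs; the gripper's body (75 mm by 177 mm) begins 78 mm behind the grasp point.
Start: joints at [-1.241, 0.087, 1.371, -0, 1.684, -0.103], TCP at [0.231, -0.499, 0.405] pointing down, gripper open.
Joint ranges: [-3.1, 3.1], [-0.76, 2.03], [0.27, 2.55], [-1.08, 4.22], [0.17, 2.65], [-2.57, 2.57]. Speed limits (rad/s): [2.79, 2.79, 3.14, 3.14, 3.14, 3.14].

## Interface

Orientations are given as [roll, pitch, yaw] about the fixed x, y, z axes, in that order (R = Rz(yaw) Ry(pitch) Rx(roll)).
In Python, from bench import telemetry, snapshot, ticket, robot gives the robot as it stands.
- The arm moves only by the tool apply_moves, never from a script. Its argument "moves" is a list that holds one entry, the list of rows, each a list of 5 numbers: the shift along the tool's x, y, z in units of 50 mm (1.0 is 50 mm), then the turn about the tool's z in units of 10 degrees (1.0 is 10 degrees), then the closure, from 0 (fully open) to 1 (shut). A call has 1 to 10 rows; each row is the pose to reach, as a shift and turn from the pose commanded when the call began, along the tool's axes at that moment; what a row does not reach only later rows make up. A row lasts 1/8 s, in which the tool goes at most 62.5 mm and 10.7 degrees, less where a joint would pass 70% of its speed; a pose out of reach is approached as far as the arm can. A call with a gripper value outside its range is refused whole. The fingers move at their own pace and stop on an object; the grip force is fixed at half the most. Time passes only in rows, so rows that repeat a pose let the fingers close. It gives the time, the measured TCP pose, the force, the opening and the grip force at its end, in the units of the state.
- telemetry.get_obs(): the state, without advancing time (a new reading comes with each control period).
- snapshot(name): name is "scene" or "top" or "wrist"; returns a dict with "image" (420x560x3 uint8, red, green, blue), "fovy" (degrees; the focal length in pixels is half the picture's height over the tangent of half this angle, whatever the lens; pixels are square), "cx", "cy" (the principal point, pixels), "R" (3x3) and "t" (3): a world point X has camera coordinates R X + t. Camera axes: x right, y down, z forward; pixel columns grow to the right and rows downward; lengths in m; the calibration is good to about 2 mm. A picture is of the moment at which its call begins. There is no depth.
- ticket.close_job(): hands the job in; it is judged then, once.
The state is a dict: "time": time; "joint_positions": joint angles; "qvel": joint speeds; "joint_torque": joint torques, N m; "tool_pos": TCP position; "ee_rot": TCP orientation; "wrist_force": force on the tool from outside, world axes, zero at the start; "wrist_torque": the same for the moment, N m; "width": finger opening in m; "finger_force": force on a finger pad.
Only numpy, scipy, OpenCV 4.12 (cv2) and the standard library are available. Lean on these libraries where they do the work, as an engineer would, in place of code of your own. Each camera call takes 0.05 s, during which the arm holds its last target. There are 200 camera calls.

## Working session

There is one attempt and no reset: what is moved stays moved. The work goes in short steps, Python scripts to look and compute and a tool call to move; the robot and the scene stay as the last step left them, time stands still between calls to the robot, and variables do not carry over. Pictures are saved under pics/ and viewed, at most 12 in all, crops included, and the job is handed in when it is done.

Besides the shell and the picture viewer there is one more tool, called after "Call:" by a JSON object that holds its "method" and its "body", one argument or row to a line. apply_moves: Moves the arm, as the interface text tells. Its arguments: {"type":"object","properties":{"moves":{"type":"array","items":{"type":"array","items":{"type":"array","items":{"type":"number"}}}}},"required":["moves"]}

```bash
mkdir -p pics; cat > h.py <<'E'
import numpy as np, cv2
from bench import telemetry, snapshot, ticket, robot
from scipy.spatial.transform import Rotation as Ro
def save(s,n): cv2.imwrite('pics/'+n,cv2.cvtColor(s['image'],cv2.COLOR_RGB2BGR))
def ray(s,u,v,z):
    f=s['image'].shape[0]/2/np.tan(np.radians(s['fovy'])/2)
    R=np.array(s['R']);t=np.array(s['t']);c=-R.T@t
    d=R.T@np.array([(u-s['cx'])/f,(v-s['cy'])/f,1]);return c+d*(z-c[2])/d[2]
def proj(s,X):
    f=s['image'].shape[0]/2/np.tan(np.radians(s['fovy'])/2)
    p=np.array(s['R'])@np.array(X)+np.array(s['t']);return f*p[0]/p[2]+s['cx'],f*p[1]/p[2]+s['cy']
E
python3 - <<'E'
from h import *
o=telemetry.get_obs();print({k:np.round(v,3).tolist() for k,v in o.items()})
import pickle
a=snapshot('scene');b=snapshot('top')
pickle.dump((a,b),open('s.pkl','wb'))
save(a,'scene.png');save(b,'top.png')
for s in(a,b): print(s['fovy'],s['cx'],s['cy'],np.round(-np.array(s['R']).T@s['t'],3))
E
```

```text
{'time': 0.0, 'joint_positions': [-1.241, 0.088, 1.372, -0.0, 1.684, -0.103], 'qvel': [-0.001, -0.0, 0.002, -0.001, 0.001, 0.001], 'joint_torque': [0.0, -34.018, -30.243, 0.072, 0.033, -0.0], 'tool_pos': [0.231, -0.499, 0.403], 'ee_rot': [-3.139, -0.0, 0.433], 'wrist_force': [-0.084, -0.69, -0.3], 'wrist_torque': [0.034, 0.027, 0.011], 'finger_force': 0.0, 'width': 0.094}
46.040360569079596 279.69417084967074 212.6946411129329 [ 1.568 -0.437  1.401]
42.775511029387005 287.43784287361854 212.3743157077028 [ 0.419 -0.113  1.469]
```

View pics/top.png

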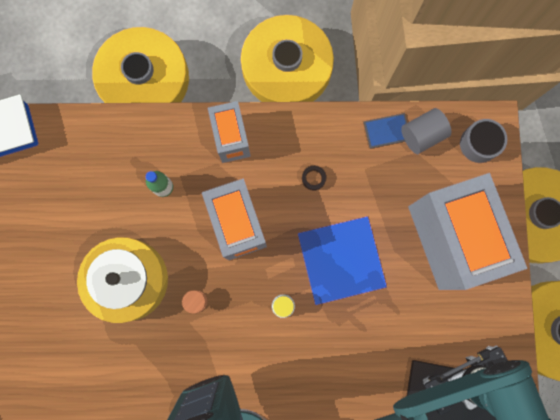

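View pics/scene.png

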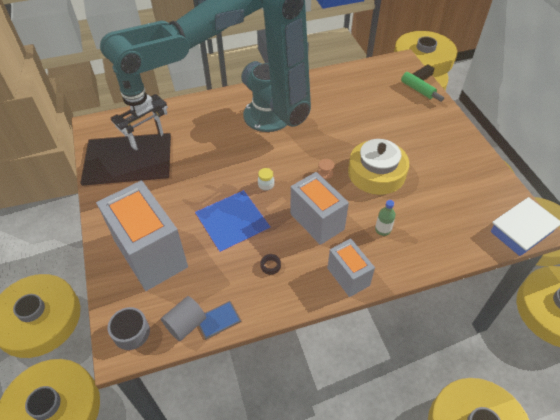

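The top view shows the buoy at (122,280) with the white lid at (116,279) and the black knob at (113,279). The blue mat is at (342,260), and a smaller blue thing at (387,130) is not it. Three boxes with orange flaps are at (234,218), (229,130) and (468,232). I'll measure their sizes.

```bash
python3 - <<'E'
from h import *
import pickle
a,b=pickle.load(open('s.pkl','rb'))
def blobs(s,lo,hi,mn=60):
    h=cv2.cvtColor(s['image'],cv2.COLOR_RGB2HSV);m=cv2.inRange(h,np.array(lo),np.array(hi))
    m=cv2.morphologyEx(m,cv2.MORPH_OPEN,np.ones((3,3)))
    return [c for c in cv2.findContours(m,0,1)[0] if cv2.contourArea(c)>mn]
for n,s in(('scene',a),('top',b)):
  print(n)
  for c in blobs(s,(8,190,150),(16,255,255),150):
    bx=cv2.boxPoints(cv2.minAreaRect(c)); 
    if n=='scene': print('or',bx.mean(0)); q=cv2.approxPolyDP(c,6,True)[:,0]; print(q.tolist())
    for z in(.10,.15,.22):
      P=np.array([ray(s,*p,z)[:2] for p in bx]);print('or',bx.mean(0).round(),z,P.mean(0).round(4),np.linalg.norm(P[1]-P[0]).round(3),np.linalg.norm(P[2]-P[1]).round(3),(P[1]-P[0]).round(3),(P[2]-P[1]).round(3))
  for c in blobs(s,(105,150,60),(125,255,255),600):
    hull=cv2.convexHull(c)
    bx=cv2.boxPoints(cv2.minAreaRect(c))
    q=cv2.approxPolyDP(hull,8,True)[:,0].astype(float)
    P=np.array([ray(s,*p,.003)[:2] for p in q]);print('mat',q.tolist(),P.round(4).tolist(),P.mean(0))
  h=cv2.cvtColor(s['image'],cv2.COLOR_RGB2HSV)
  for c in blobs(s,(0,0,150),(180,60,255),300):
    e=cv2.fitEllipse(cv2.convexHull(c)); print('white',e, ray(s,*e[0],.111).round(4))
  for c in blobs(s,(0,0,0),(180,120,45),20):
    if cv2.contourArea(c)<800:
      r=cv2.minAreaRect(c);print('black',r,cv2.boundingRect(c))
  for c in blobs(s,(22,180,100),(32,255,255),100):
      r=cv2.fitEllipse(cv2.convexHull(c));print('yellow',r,ray(s,*r[0],.07).round(3),ray(s,*r[0],.0).round(3))
big=cv2.resize(b['image'][160:320,60:330],None,fx=2.9,fy=2.9,interpolation=cv2.INTER_CUBIC)
cv2.imwrite('pics/crop.png',big[:,:,::-1])
E
```

```text
scene
mat [[215.0, 219.0], [251.0, 222.0], [244.0, 238.0], [224.0, 243.0], [213.0, 238.0]] [[0.4792, -0.3401], [0.5319, -0.2219], [0.591, -0.2636], [0.59, -0.3344], [0.5578, -0.3656]] [ 0.54995793 -0.30512018]
white ((342.0179138183594, 412.0890808105469), (41.734954833984375, 81.7595443725586), 55.6797981262207) [ 1.2596 -0.1828  0.111 ]
white ((518.415771484375, 377.4543762207031), (66.91777038574219, 138.20828247070312), 117.39913940429688) [1.3201 0.2896 0.111 ]
white ((338.0404052734375, 345.4713439941406), (71.54551696777344, 96.64886474609375), 64.51270294189453) [ 1.093  -0.1265  0.111 ]
white ((352.0989990234375, 258.6702880859375), (29.19779396057129, 46.09566116333008), 132.98788452148438) [0.8451 0.0198 0.111 ]
white ((526.505859375, 223.43975830078125), (49.25264358520508, 63.27605438232422), 90.31401062011719) [0.8949 0.61   0.111 ]
white ((37.195953369140625, 230.0828094482422), (51.26436996459961, 120.51774597167969), 69.8375473022461) [ 0.4286 -0.906   0.111 ]
white ((135.4107208251953, 217.48472595214844), (66.73465728759766, 77.3564224243164), 117.91683959960938) [
[... 2571 characters left out ...]
751953, 103.92611694335938), 177.14633178710938) [ 0.308 -0.81   0.07 ] [ 0.302 -0.845  0.   ]
yellow ((544.1467895507812, 241.0277557373047), (41.59955978393555, 43.47031021118164), 147.1468048095703) [ 0.537 -0.81   0.07 ] [ 0.543 -0.845  0.   ]
yellow ((542.7006225585938, 185.08091735839844), (37.24699020385742, 44.47433090209961), 104.19551086425781) [ 0.687 -0.818  0.07 ] [ 0.7   -0.853 -0.   ]
yellow ((140.09413146972656, 72.796630859375), (89.20036315917969, 93.99920654296875), 101.3519287109375) [1.007 0.263 0.07 ] [1.037 0.282 0.   ]
yellow ((287.4774169921875, 62.47346878051758), (85.28133392333984, 91.93901824951172), 59.9954948425293) [ 1.035 -0.139  0.07 ] [ 1.066 -0.141  0.   ]
```

View pics/crop.png

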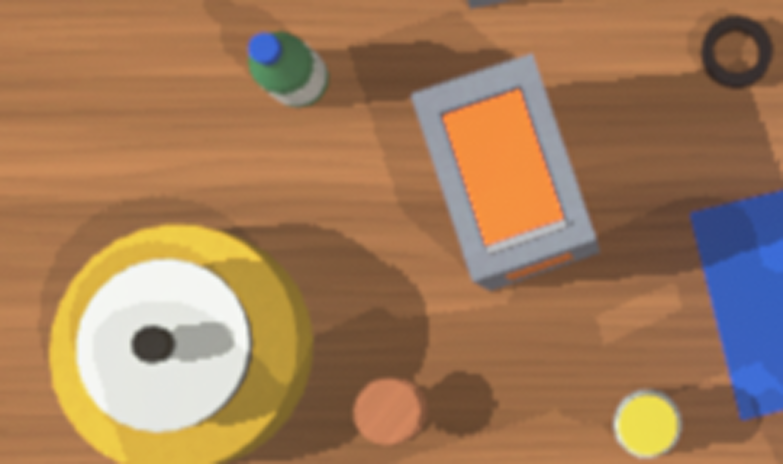

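The crop shows the middle box's flap at crop (503,167), with the steel hinge strip at its near end at (525,237). The lid knob is at (153,344). The spool is at (388,411), the bottle at (285,68) and the jar at (647,424). Next I'll check the middle box's size and find the knob in both views.

```bash
python3 - <<'E'
from h import *
import pickle
a,b=pickle.load(open('s.pkl','rb'))
def inside(s,box,lo,hi):
    u0,v0,u1,v1=box;m=np.zeros(s['image'].shape[:2],np.uint8)
    m[v0:v1,u0:u1]=cv2.inRange(cv2.cvtColor(s['image'],cv2.COLOR_RGB2HSV),np.array(lo),np.array(hi))[v0:v1,u0:u1]
    return max(cv2.findContours(m,0,1)[0],key=cv2.contourArea)
for n,s,bx in(('mid',b,(200,175,265,245)),('small',b,(205,95,250,150)),('big',b,(430,180,520,275)),('midS',a,(295,175,345,215)),('smS',a,(330,240,370,280)),('bigS',a,(105,190,165,240))):
    c=inside(s,bx,(5,150,130),(20,255,255)); q=cv2.boxPoints(cv2.minAreaRect(c)) if s is b else cv2.approxPolyDP(cv2.convexHull(c),4,True)[:,0].astype(float)
    for z in (.15,) : 
        P=np.array([ray(s,*p,z)[:2] for p in q]);print(n,q.mean(0).round(),P.mean(0).round(4),P.round(3).tolist(),np.linalg.norm(np.diff(P,axis=0),axis=1).round(3))
for s,bx in((b,(95,265,135,292)),(a,(370,138,395,160))):
    c=inside(s,bx,(0,0,0),(180,255,85)); print(cv2.boundingRect(c),cv2.contourArea(c)); M=cv2.moments(c);u,v=M['m10']/M['m00'],M['m01']/M['m00']; print('knob',u,v,ray(s,u,v,.135).round(4),ray(s,u,v,.149).round(4))
E
```

```text
mid [233. 217.] [0.5978 0.0016] [[0.643, 0.053], [0.664, -0.013], [0.553, -0.049], [0.532, 0.016]] [0.069 0.118 0.068]
small [227. 126.] [0.8301 0.0166] [[0.865, 0.05], [0.876, 0.002], [0.795, -0.016], [0.784, 0.031]] [0.049 0.083 0.049]
big [477. 230.] [ 0.5592 -0.6047] [[0.626, -0.528], [0.663, -0.627], [0.492, -0.681], [0.457, -0.583]] [0.106 0.179 0.104]
midS [319. 194.] [0.6003 0.0009] [[0.537, 0.01], [0.641, 0.048], [0.662, -0.009], [0.561, -0.045]] [0.111 0.061 0.108]
smS [352. 258.] [0.8645 0.0049] [[0.822, 0.015], [0.896, 0.035], [0.908, -0.005], [0.832, -0.025]] [0.077 0.042 0.079]
bigS [136. 216.] [ 0.4985 -0.59  ] [[0.404, -0.569], [0.568, -0.519], [0.59, -0.612], [0.432, -0.66]] [0.172 0.096 0.165]
(106, 273, 14, 11) 104.0
knob 112.51923076923077 278.16346153846155 [0.4503 0.2982 0.135 ] [0.45   0.2939 0.149 ]
(379, 144, 6, 10) 34.5
knob 381.30434782608694 147.94202898550725 [0.4531 0.2968 0.135 ] [0.4654 0.2887 0.149 ]
```

The middle box's flap measures about 118 x 69 mm at z=0.15, so (234,218) is the right one. The one at (229,130) is too small and the one at (468,232) too big. The box centre is near (0.599, 0.001) with yaw of about 0.32. The lid is at about (0.451, 0.297). I'll move to hover over it.

Call:
{"method": "apply_moves", "body": {
  "moves": [
    [[0.7, -0.8, 0, 0, 0], [1.4, -1.6, 0, 0, 0], [2.1, -2.4, 0, 0, 0], [2.8, -3.2, 0, 0, 0], [3.5, -4.0, 0, 0, 0], [4.2, -4.8, 0, 0, 0], [4.9, -5.6, 0, 0, 0], [5.3, -6.3, 0, 0, 0], [5.3, -6.3, 0, 0, 0]]
  ]
}}

```text
time: 1.23
tool_pos: [0.339, -0.1002, 0.4045]
ee_rot: [-3.141, -0.0, 0.438]
wrist_force: [0.3, -0.1, 0.2]
width: 0.0939
finger_force: 0.0
```

Call:
{"method": "apply_moves", "body": {
  "moves": [
    [[0.7, -0.8, 0, 0, 0], [1.4, -1.6, 0, 0, 0], [2.1, -2.4, 0, 0, 0], [2.8, -3.2, 0, 0, 0], [3.5, -4.0, 0, 0, 0], [4.2, -4.8, 0, 0, 0], [4.9, -5.6, 0, 0, 0], [5.35, -6.3, 0, 0, 0], [5.35, -6.3, 0, 0, 0], [5.35, -6.3, 0, 0, 0]]
  ]
}}

```text
time: 2.48
tool_pos: [0.4505, 0.2949, 0.404]
ee_rot: [3.14, 0.001, 0.432]
wrist_force: [0.2, 0.2, 0.3]
width: 0.094
finger_force: 0.0
```

```bash
cat >> h.py <<'E'
def go(x,y,z,yaw):
    o=telemetry.get_obs();r=Ro.from_euler('xyz',o['ee_rot']);d=r.inv().apply(np.array([x,y,z])-o['tool_pos'])
    t=(o['ee_rot'][2]-yaw+np.pi/2)%np.pi-np.pi/2
    print('t',round(float(o['time']),2),'pos',np.round(o['tool_pos'],4),np.round(o['ee_rot'],3),'q6',round(o['joint_positions'][5],2),'-> units',np.round(d/.05,3),'turn',round(np.degrees(t)/10,2))
E
python3 - <<'E'
from h import *
go(.451,.297,.315,.433)
s=snapshot('wrist');save(s,'w1.png');print(proj(s,(.451,.297,.149)),proj(s,(.451,.297,.111)),s['fovy'],-s['R'].T@s['t'])
E
```

```text
t 2.48 pos [0.4505 0.2949 0.404 ] [3.14e+00 1.00e-03 4.32e-01] q6 1.61 -> units [ 0.029 -0.036  1.78 ] turn -0.01
(np.float64(278.38729484259085), np.float64(223.46881924907723)) (np.float64(278.7579314226543), np.float64(211.96028391235214)) 67.7717012804825 [0.51181428 0.32262174 0.38318093]
```

View pics/w1.png

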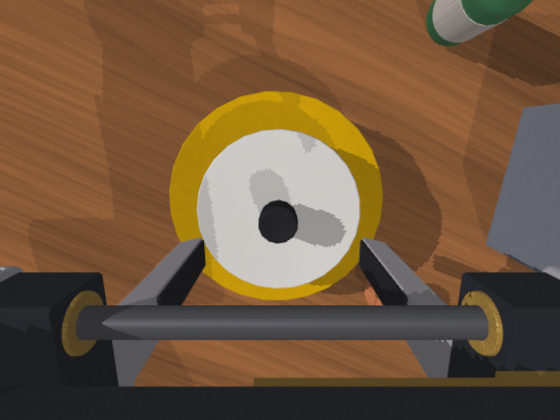

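The wrist view has the knob top at (278,222), against a predicted (278,223). Descend and grip.

Call:
{"method": "apply_moves", "body": {
  "moves": [
    [[0.03, -0.03, 0.6, 0, 0], [0.03, -0.03, 1.2, 0, 0], [0.03, -0.03, 1.6, 0, 0], [0.03, -0.03, 1.78, 0, 0], [0.03, -0.03, 1.78, 0, 1], [0.03, -0.03, 1.78, 0, 1], [0.03, -0.03, 1.78, 0, 1], [0.03, -0.03, 1.78, 0, 1], [0.03, -0.03, 1.78, 0, 1], [0.03, -0.03, 1.78, 0, 1]]
  ]
}}

```text
time: 3.78
tool_pos: [0.4506, 0.298, 0.3157]
ee_rot: [3.141, 0.0, 0.433]
wrist_force: [-0.1, -0.1, -0.5]
width: 0.0376
finger_force: 0.0
```

Call:
{"method": "apply_moves", "body": {
  "moves": [
    [[0, 0, 0, 0, 1], [0, 0, 0, 0, 1], [0, 0, 0, 0, 1], [0, 0, 0, 0, 1], [0, 0, -0.2, 0, 1], [0, 0, -0.4, 0, 1], [0, 0, -0.9, 0, 1], [0, 0, -1.6, 0, 1], [0, 0, -2.3, 0, 1], [0, 0, -2.6, 0, 1]]
  ]
}}

```text
time: 5.03
tool_pos: [0.4506, 0.2979, 0.4489]
ee_rot: [-3.142, -0.005, 0.433]
wrist_force: [-0.4, 0.5, -2.3]
width: 0.0314
finger_force: 30.0
```

```bash
python3 - <<'E'
from h import *
go(.497,-.283,.445,.433)
import pickle
s=snapshot('top');w=snapshot('wrist')
pickle.dump((s,w),open('s2.pkl','wb'))
i=cv2.resize(s['image'][220:340,60:180],None,fx=4,fy=4,interpolation=2)
cv2.imwrite('pics/c2.png',np.hstack([i[:420],w['image'][:,:320]])[:,:,::-1])
E
```

```text
t 5.03 pos [0.4506 0.2979 0.4489] [-3.142 -0.005  0.433] q6 1.62 -> units [-4.03  10.937  0.057] turn -0.0
```

View pics/c2.png

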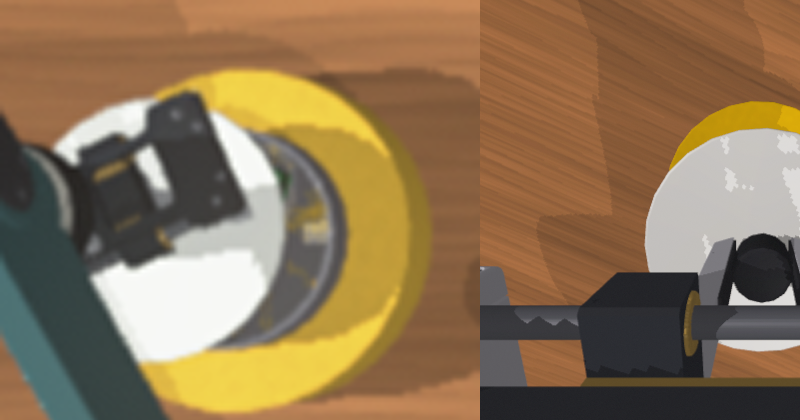

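The lid is held level between the pads and clear of the canister. Carry it to the mat.

Call:
{"method": "apply_moves", "body": {
  "moves": [
    [[-0.2, 0.5, 0, 0, 1], [-0.6, 1.5, 0, 0, 1], [-1.0, 2.6, 0, 0, 1], [-1.4, 3.7, 0, 0, 1], [-1.8, 4.8, 0, 0, 1], [-2.2, 5.9, 0, 0, 1], [-2.6, 7.0, 0, 0, 1], [-3.0, 8.0, 0, 0, 1], [-3.3, 8.8, 0, 0, 1], [-3.6, 9.6, 0, 0, 1]]
  ]
}}

```text
time: 6.38
tool_pos: [0.4883, -0.2149, 0.4433]
ee_rot: [-3.138, 0.002, 0.432]
wrist_force: [0.2, 0.4, -4.0]
width: 0.0317
finger_force: 30.0
```

Call:
{"method": "apply_moves", "body": {
  "moves": [
    [[-0.2, 0.6, 0, 0, 1], [-0.35, 1.1, 0, 0, 1], [-0.43, 1.34, 0, 0, 1], [-0.43, 1.34, 0.5, 0, 1], [-0.43, 1.34, 1.2, 0, 1], [-0.43, 1.34, 2.0, 0, 1], [-0.43, 1.34, 2.8, 0, 1], [-0.43, 1.34, 3.4, 0, 1], [-0.43, 1.34, 3.8, 0, 1], [-0.43, 1.34, 3.8, 0, 1]]
  ]
}}

```text
time: 7.62
tool_pos: [0.4966, -0.282, 0.2533]
ee_rot: [-3.137, 0.003, 0.434]
wrist_force: [0.2, -0.3, -3.1]
width: 0.0314
finger_force: 30.0
```

```bash
python3 - <<'E'
from h import *
go(.497,-.283,.221,.433); print(telemetry.get_obs()['wrist_force'])
w=snapshot('wrist');save(w,'w3.png')
E
```

```text
t 7.62 pos [ 0.4966 -0.282   0.2533] [-3.137e+00  3.000e-03  4.340e-01] q6 0.52 -> units [0.    0.024 0.646] turn 0.0
[ 0.17582445 -0.32730336 -3.11048229]
```

View pics/w3.png

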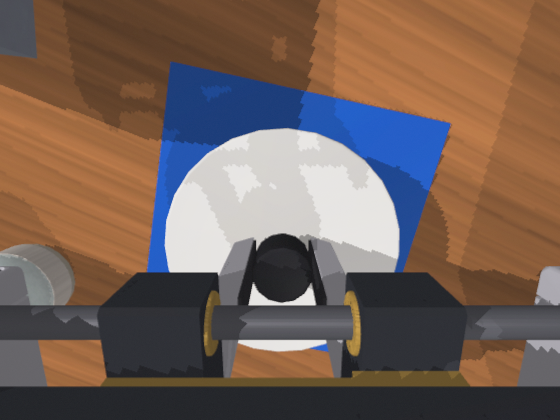

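The lid is held level over the mat with mat showing all round it. Lower it slowly and let go.

Call:
{"method": "apply_moves", "body": {
  "moves": [
    [[0, 0, 0.3, 0, 1], [0, 0, 0.5, 0, 1], [0, 0, 0.58, 0, 1], [0, 0, 0.62, 0, 1], [0, 0, 0.65, 0, 1], [0, 0, 0.65, 0, 1], [0, 0, 0.65, 0, 1]]
  ]
}}

```text
time: 8.55
tool_pos: [0.4972, -0.2832, 0.2235]
ee_rot: [3.141, -0.0, 0.433]
wrist_force: [-1.1, 1.0, -3.6]
width: 0.0313
finger_force: 30.0
```

Call:
{"method": "apply_moves", "body": {
  "moves": [
    [[0, 0, 0, 0, 0.5], [0, 0, 0, 0, 0.3], [0, 0, 0, 0, 0], [0, 0, 0, 0, 0], [0, 0, 0, 0, 0], [0, 0, 0, 0, 0], [0, 0, -0.5, 0, 0], [0, 0, -1.2, 0, 0], [0, 0, -2.2, 0, 0], [0, 0, -3.2, 0, 0]]
  ]
}}

```text
time: 9.8
tool_pos: [0.4969, -0.283, 0.3844]
ee_rot: [-3.141, 0.0, 0.433]
wrist_force: [1.3, -0.1, -0.0]
width: 0.094
finger_force: 0.0
```

```bash
python3 - <<'E'
from h import *
import pickle
go(.497,-.283,.405,.433)
s=snapshot('top');w=snapshot('wrist');a=snapshot('scene');pickle.dump((s,w,a),open('s3.pkl','wb'))
m=cv2.resize(s['image'][210:310,60:180],None,fx=4.4,fy=4.4,interpolation=2)[:420]
r=cv2.resize(w['image'],None,fx=.45,fy=.45); c=np.zeros((420,r.shape[1],3),np.uint8);c[:r.shape[0]]=r
sc=cv2.resize(a['image'][120:200,320:440],(r.shape[1],168));c[200:368]=sc
cv2.imwrite('pics/c4.png',np.hstack([m,c])[:,:,::-1])
E
```

```text
t 9.8 pos [ 0.4969 -0.283   0.3844] [-3.141  0.     0.433] q6 0.52 -> units [ 0.002  0.    -0.413] turn -0.0
```

View pics/c4.png

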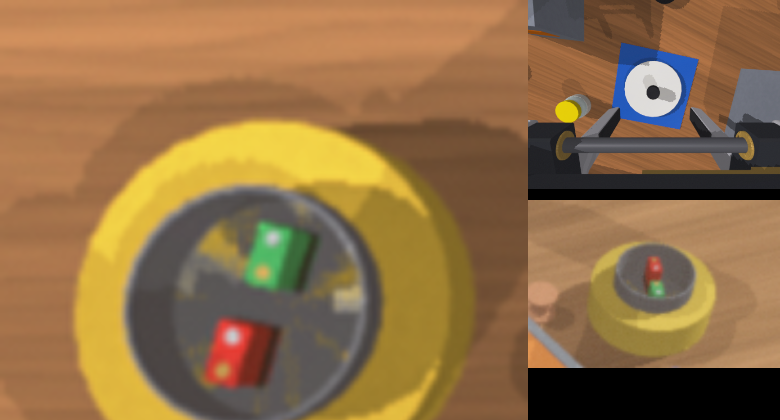

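The lid sits on the mat. In the canister the red pack is on the near (robot) side and the green pack is beyond it. I'll return over the canister, turning the gripper to align with the pack.

Call:
{"method": "apply_moves", "body": {
  "moves": [
    [[0.3, -0.9, -0.4, -1, 0], [0.7, -2.0, -0.4, -2, 0], [1.1, -3.1, -0.4, -3, 0], [1.5, -4.2, -0.4, -4, 0], [1.9, -5.3, -0.4, -5, 0], [2.3, -6.4, -0.4, -6, 0], [2.7, -7.5, -0.4, -7, 0], [3.1, -8.6, -0.4, -8, 0], [3.5, -9.7, -0.4, -9, 0], [4.0, -10.9, -0.4, -10, 0]]
  ]
}}

```text
time: 11.2
tool_pos: [0.4494, 0.2947, 0.4011]
ee_rot: [-3.139, 0.0, 2.184]
wrist_force: [1.1, 0.3, 0.7]
width: 0.094
finger_force: 0.0
```

Call:
{"method": "apply_moves", "body": {
  "moves": [
    [[0, 0, 0, -1, 0], [0, 0, 0, -2, 0], [0, 0, 0, -3, 0], [0, 0, 0, -3.3, 0], [0, 0, 0, -3.3, 0]]
  ]
}}

```text
time: 11.82
tool_pos: [0.45, 0.293, 0.4011]
ee_rot: [-3.139, -0.002, 2.753]
wrist_force: [-0.0, -0.6, -0.6]
width: 0.0941
finger_force: 0.0
```

```bash
cat > pk.py <<'E'
from h import *
s=snapshot('wrist');hsv=cv2.cvtColor(s['image'],cv2.COLOR_RGB2HSV)
def top(h0,h1,name):
    m=cv2.inRange(hsv,np.array((h0,140,120)),np.array((h1,255,255)))
    if h0==0: m|=cv2.inRange(hsv,np.array((172,140,120)),np.array((180,255,255)))
    m[:60]=0
    cs=[c for c in cv2.findContours(m,0,1)[0] if cv2.contourArea(c)>150]
    for c in cs:
        r=cv2.minAreaRect(c);bx=cv2.boxPoints(r);P=np.array([ray(s,*p,.092)[:2] for p in bx])
        print(name,np.round(r[0]),cv2.contourArea(c),'c',P.mean(0).round(4),P.round(3).tolist())
top(0,6,'red');top(50,80,'green')
E
python3 - <<'E'
from pk import *
go(.45,.297,.405,2.75);save(s,'w5.png')
E
```

```text
red [292. 175.] 756.5 c [0.4205 0.3127] [[0.401, 0.308], [0.406, 0.327], [0.441, 0.318], [0.435, 0.298]]
green [293. 236.] 609.5 c [0.4761 0.292 ] [[0.457, 0.287], [0.461, 0.305], [0.495, 0.297], [0.491, 0.279]]
t 11.88 pos [0.45   0.2929 0.4015] [-3.139e+00 -2.000e-03  2.753e+00] q6 -0.71 -> units [ 0.032  0.075 -0.07 ] turn 0.02
```

View pics/w5.png

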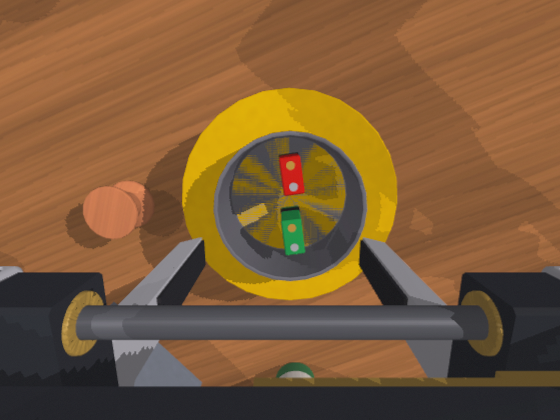

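The wrist view shows the red pack's top at (292,175) and the green pack's at (293,236). The red top measures 20 x 36 mm, centred at (0.4205, 0.3127), with its long axis at -0.27 rad, so tool yaw is 2.87. I'll half-close the fingers and go above it.

```bash
python3 -c "
from h import *
go(.4205,.3127,.234,2.872)"
```

```text
t 11.88 pos [0.45   0.2929 0.4015] [-3.139e+00 -2.000e-03  2.753e+00] q6 -0.71 -> units [0.69  0.149 3.351] turn -0.68
```

Call:
{"method": "apply_moves", "body": {
  "moves": [
    [[0.35, 0.07, 0, -0.35, 0.5], [0.69, 0.15, 0.4, -0.68, 0.5], [0.69, 0.15, 0.7, -0.68, 0.5], [0.69, 0.15, 0.8, -0.68, 0.5], [0.69, 0.15, 0.8, -0.68, 0.5], [0.69, 0.15, 0.8, -0.68, 0.5]]
  ]
}}

```text
time: 12.62
tool_pos: [0.4215, 0.3129, 0.3638]
ee_rot: [3.141, 0.001, 2.872]
wrist_force: [-0.5, 0.1, -0.3]
width: 0.0469
finger_force: 0.0
```

```bash
python3 - <<'E'
from pk import *
go(.4205,.3127,.234,2.872); print(telemetry.get_obs()['width']);save(s,'w6.png')
E
```

```text
red [282. 216.] 1040.5 c [0.4178 0.3132] [[0.396, 0.309], [0.401, 0.328], [0.44, 0.318], [0.434, 0.298]]
green [276. 278.] 762.0 c [0.4704 0.2937] [[0.49, 0.278], [0.446, 0.291], [0.45, 0.309], [0.495, 0.296]]
t 12.68 pos [0.4215 0.3129 0.3639] [3.141e+00 1.000e-03 2.872e+00] q6 -0.77 -> units [ 0.02  -0.011  2.598] turn 0.0
0.047003433833216875
```

View pics/w6.png

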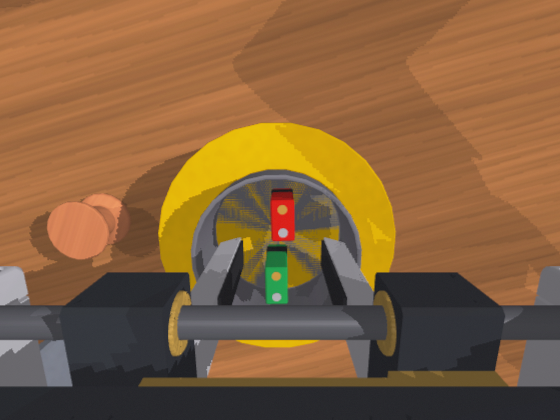

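The red pack sits centred and aligned between the fingers at (282,216), with green behind it. Descend and grip.

Call:
{"method": "apply_moves", "body": {
  "moves": [
    [[0.02, 0, 0.7, 0, 0.5], [0.02, 0, 1.4, 0, 0.5], [0.02, 0, 2.1, 0, 0.5], [0.02, 0, 2.5, 0, 0.5], [0.02, 0, 2.6, 0, 0.5], [0.02, 0, 2.6, 0, 1], [0.02, 0, 2.6, 0, 1], [0.02, 0, 2.6, 0, 1], [0.02, 0, 2.6, 0, 1], [0.02, 0, 2.6, 0, 1]]
  ]
}}

```text
time: 13.92
tool_pos: [0.4204, 0.3134, 0.2343]
ee_rot: [3.14, 0.002, 2.873]
wrist_force: [0.3, -0.7, 5.0]
width: 0.0199
finger_force: 29.8
```

Call:
{"method": "apply_moves", "body": {
  "moves": [
    [[0, 0, 0, 0, 1], [0, 0, 0, 0, 1], [0, 0, -0.3, 0, 1], [0, 0, -0.8, 0, 1], [0, 0, -1.6, 0, 1], [0, 0, -2.5, 0, 1], [0, 0, -3.4, 0, 1], [0, 0, -4.0, 0, 1], [0, 0, -4.0, 0, 1]]
  ]
}}

```text
time: 15.05
tool_pos: [0.4201, 0.3133, 0.4363]
ee_rot: [3.137, 0.004, 2.873]
wrist_force: [0.0, -0.2, -1.3]
width: 0.0199
finger_force: 29.8
```

```bash
python3 - <<'E'
from pk import *
b=snapshot('top')
import pickle;pickle.dump((b,s),open('s5.pkl','wb'))
print(telemetry.get_obs()['wrist_force'])
# box x yaw .32 ; hinge at centre -62mm; pack centre target 87.5 from hinge -> +25.5mm
u=np.array([np.cos(.32),np.sin(.32)]);p=np.array([.599,.001])+u*.0255;print(p)
go(*p,.44,.32+np.pi/2)
E
```

```text
red [282. 270.] 2920.0 c [0.4954 0.2932] [[0.449, 0.28], [0.462, 0.328], [0.543, 0.308], [0.528, 0.257]]
[-0.46564346 -0.32674842 -1.42374558]
[0.6232055  0.00902145]
t 15.15 pos [0.4199 0.3132 0.4319] [-3.140e+00 -1.000e-03  2.873e+00] q6 -0.77 -> units [-5.535 -4.785 -0.161] turn 5.63
```

Call:
{"method": "apply_moves", "body": {
  "moves": [
    [[-0.5, -0.4, -0.1, 0.6, 1], [-1.3, -1.1, -0.16, 1.2, 1], [-2.1, -1.8, -0.16, 2.0, 1], [-2.9, -2.5, -0.16, 3.0, 1], [-3.7, -3.2, -0.16, 4.0, 1], [-4.5, -3.9, -0.16, 4.8, 1], [-5.1, -4.4, -0.16, 5.4, 1], [-5.5, -4.75, -0.16, 5.63, 1], [-5.5, -4.75, -0.16, 5.63, 1], [-5.5, -4.75, -0.16, 5.63, 1]]
  ]
}}

```text
time: 16.4
tool_pos: [0.6219, 0.0118, 0.4394]
ee_rot: [-3.139, -0.002, 1.891]
wrist_force: [-0.7, 0.1, -1.6]
width: 0.02
finger_force: 29.8
```

```bash
python3 - <<'E'
from h import *
s=snapshot('wrist')
u=np.array([np.cos(.32),np.sin(.32)]);v=np.array([-u[1],u[0]]);C=np.array([.599,.001])
go(*(C+.022*u),.35,.32+np.pi/2)
im=s['image'].copy()
for sx in(-1,1):
  for sy in(-1,1):
    for hx,hy in((.06,.035),(.085,.055)):
      p=proj(s,(*(C+sx*hx*u+sy*hy*v),.15));cv2.circle(im,tuple(int(round(q)) for q in p),3,(0,255,0),1);print(sx,sy,np.round(p))
cv2.imwrite('pics/w7.png',im[:,:,::-1])
E
```

```text
t 16.45 pos [0.6217 0.0122 0.44  ] [-3.140e+00 -1.000e-03  1.892e+00] q6 -0.39 -> units [-0.071 -0.058  1.801] turn 0.0
-1 -1 [191. 256.]
-1 -1 [165. 276.]
-1 1 [185. 180.]
-1 1 [154. 156.]
1 -1 [322. 256.]
1 -1 [348. 276.]
1 1 [324. 180.]
1 1 [355. 156.]
```

View pics/w7.png

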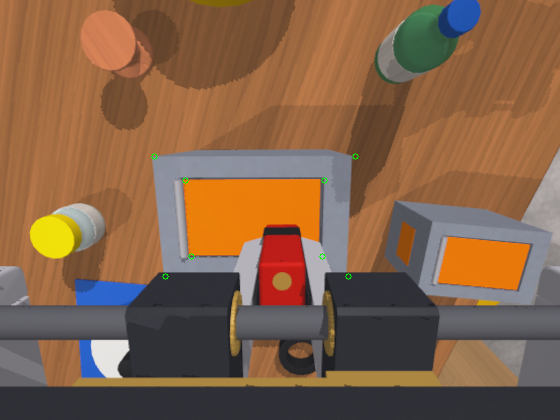

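The projected flap corners coincide with the seen flap, from (185,178) to (322,257). The hinge is on the left, and the pack hangs between the fingers toward the free end. Push down through the flap.

Call:
{"method": "apply_moves", "body": {
  "moves": [
    [[-0.07, -0.06, 0.5, 0, 1], [-0.07, -0.06, 1.1, 0, 1], [-0.07, -0.06, 1.5, 0, 1], [-0.07, -0.06, 1.8, 0, 1], [-0.07, -0.06, 2.1, 0, 1], [-0.07, -0.06, 2.4, 0, 1], [-0.07, -0.06, 2.7, 0, 1], [-0.07, -0.06, 3.0, 0, 1], [-0.07, -0.06, 3.2, 0, 1], [-0.07, -0.06, 3.2, 0, 1]]
  ]
}}

```text
time: 17.7
tool_pos: [0.6204, 0.007, 0.2797]
ee_rot: [-3.141, -0.001, 1.89]
wrist_force: [2.0, 0.7, -0.1]
width: 0.02
finger_force: 29.8
```

```bash
python3 - <<'E'
from h import *
o=telemetry.get_obs();print(o['wrist_force'],o['width'],o['finger_force'])
u=np.array([np.cos(.32),np.sin(.32)]);C=np.array([.599,.001])
go(*(C+.022*u),.264,.32+np.pi/2)
E
```

```text
[ 2.03741995  0.71795021 -0.06414364] 0.020043964715281474 29.802820086479187
t 17.7 pos [0.6204 0.007  0.2797] [-3.141e+00 -1.000e-03  1.890e+00] q6 -0.4 -> units [ 0.021 -0.003  0.315] turn -0.0
```

Call:
{"method": "apply_moves", "body": {
  "moves": [
    [[0.02, 0, 0.15, 0, 1], [0.02, 0, 0.31, 0, 1], [0.02, 0, 0.31, 0, 1], [0.02, 0, 0.31, 0, 0.62], [0.02, 0, 0.31, 0, 0.62], [0.02, 0, 0.31, 0, 0.62], [0.02, 0, 0.31, 0, 0.62], [0.02, 0, 0.31, 0, 0.62]]
  ]
}}

```text
time: 18.7
tool_pos: [0.6201, 0.0079, 0.2657]
ee_rot: [3.141, 0.0, 1.89]
wrist_force: [2.2, 1.3, 0.6]
width: 0.0361
finger_force: 1.0
```

```bash
python3 - <<'E'
from h import *
o=telemetry.get_obs();print(o['wrist_force'],o['width'],o['finger_force'])
s=snapshot('wrist');save(s,'w8.png')
E
```

```text
[2.23860966 1.3064016  0.56861117] 0.03608776669317458 1.0298855043947697
```

View pics/w8.png

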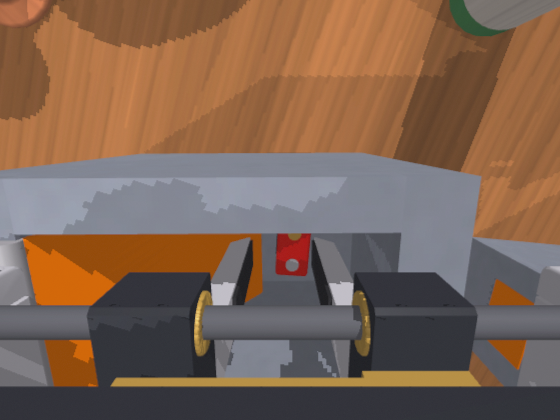

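Through the open slot the pack's top shows at (292,255), small and standing on the box floor below the fingertips. The flap is held back by the left finger. Withdraw slowly.

Call:
{"method": "apply_moves", "body": {
  "moves": [
    [[0, 0, -0.2, 0, 0.62], [0, 0, -0.4, 0, 0.62], [0, 0, -0.6, 0, 0.62], [0, 0, -0.8, 0, 0.62], [0, 0, -1.0, 0, 0.62], [0, 0, -1.3, 0, 0.62], [0, 0, -1.6, 0, 0.62], [0, 0, -2.0, 0, 0.62], [0, 0, -2.6, 0, 0.62], [0, 0, -3.4, 0, 0.62]]
  ]
}}

```text
time: 20.0
tool_pos: [0.6195, 0.0077, 0.4352]
ee_rot: [-3.136, -0.001, 1.89]
wrist_force: [-0.4, 0.5, 0.5]
width: 0.0358
finger_force: 0.0
```

Call:
{"method": "apply_moves", "body": {
  "moves": [
    [[0.6, -0.6, -0.3, 0, 0.62], [1.2, -1.2, -0.3, 0, 0.62], [1.8, -1.8, -0.3, 0, 0.62], [2.4, -2.4, -0.3, 0, 0.62], [3.0, -3.0, -0.3, 0, 0.62], [3.0, -3.0, -0.3, 0, 0.62], [3.0, -3.0, -0.3, 0, 0.62]]
  ]
}}

```text
time: 20.88
tool_pos: [0.4306, 0.103, 0.4508]
ee_rot: [-3.141, 0.001, 1.89]
wrist_force: [0.5, -0.3, -0.3]
width: 0.0358
finger_force: 0.0
```

```bash
python3 - <<'E'
from h import *
o=telemetry.get_obs();print(o['tool_pos'],o['wrist_force'],o['time'])
s=snapshot('top');a=snapshot('scene')
t=cv2.resize(s['image'][90:330],None,fx=1.4,fy=1.4,interpolation=2)
b=cv2.resize(a['image'][130:250,180:440],(t.shape[1]*1//2,180))
c=np.zeros((180,t.shape[1],3),np.uint8);c[:,:b.shape[1]]=b
w=cv2.resize(snapshot('wrist')['image'],(240,180));c[:,b.shape[1]:b.shape[1]+240]=w
cv2.imwrite('pics/fin.png',np.vstack([t,c])[:,:,::-1])
E
```

```text
[0.43055598 0.10300477 0.45082852] [ 0.47696046 -0.29045015 -0.319123  ] 20.875
```

View pics/fin.png

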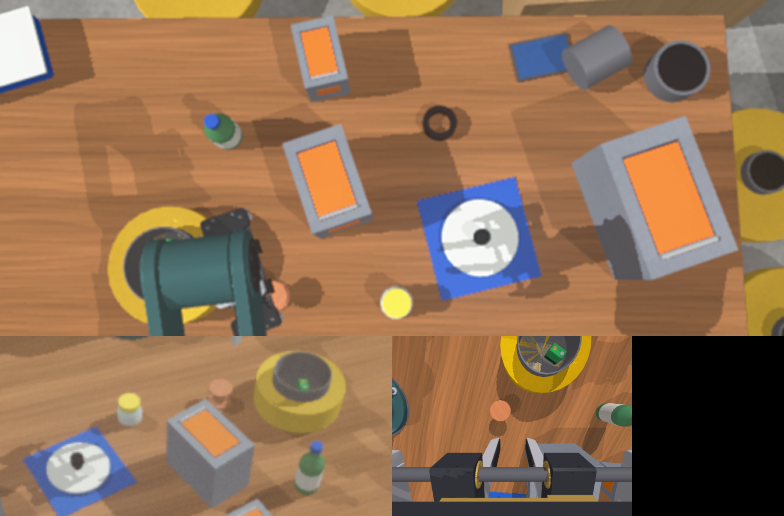

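The last picture shows the flap shut at (325,178), the lid centred on the mat at (480,237), and the green pack still standing in the canister. The bystanders haven't moved and the gripper is clear, so I'm handing in.

```bash
python3 -c "
from bench import ticket
print(ticket.close_job())"
```

```text
the job is handed in; nothing more can be done
None
```

I handed the job in at about 21 s of robot time: the lid is on the mat, the red pack is inside the scrap box with the flap shut, and the green pack is still standing in the canister; the hand-in returned no verdict.

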